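Miniature bottles onto their coasters at the home bar

TASK

Put each of the four green miniature bottles into the maple coaster whose well has its shape and size: the stout round one in the large round well, the slim one in the small round well, the square one in the square well and the flat flask in the oblong well. Set each down gently without dropping it, standing upright on the floor of its well, and never let a bottle tip over. Leave the glass tumbler and the copper cup where they stand.

Things in the scene. Friction and masses are not known exactly. Their poses are not given: they have to be found in the camera images.
- round_bottle: Stout round miniature bottle, body diameter 50 mm, total height 90 mm, about 150 g. Loose, upright, green glass, white cap 20 mm across and 16 mm high (all four bottles alike in this). Straight body up to 62 mm, then shoulder, neck and cap. Origin: centre of the underside, z up.
- slim_bottle: Slim round miniature bottle, body diameter 28 mm, total height 96 mm, about 80 g. Loose, upright, green glass, white cap 20 mm across and 16 mm high (all four bottles alike in this). Straight body up to 62 mm, then shoulder, neck and cap. Origin: centre of the underside, z up.
- square_bottle: Square miniature bottle, body 46 x 46 mm with sides along x and y, total height 84 mm, about 150 g. Loose, upright, green glass, white cap 20 mm across and 16 mm high (all four bottles alike in this). Straight body up to 62 mm, then shoulder, neck and cap. Origin: centre of the underside, z up.
- flask_bottle: Flat flask-shaped miniature bottle, body oblong, 32 mm along its x and 64 mm along its y, total height 88 mm, about 140 g. Loose, upright, green glass, white cap 20 mm across and 16 mm high (all four bottles alike in this). Straight body up to 62 mm, then shoulder, neck and cap. Origin: centre of the underside, z up.
- round_coaster: Coaster for the stout round bottle: large round well, diameter 66 mm. Fixed, pale maple, 100 x 100 mm with sides along x and y, 13 mm high (all four alike); well in its middle, 8 mm deep, black rubber floor 5 mm above the counter, 16 mm wider than its bottle. Origin: centre of the underside, z up.
- slim_coaster: Coaster for the slim bottle: small round well, diameter 44 mm. Fixed, pale maple, 100 x 100 mm with sides along x and y, 13 mm high (all four alike); well in its middle, 8 mm deep, black rubber floor 5 mm above the counter, 16 mm wider than its bottle. Origin: centre of the underside, z up.
- square_coaster: Coaster for the square bottle: square well 62 x 62 mm with sides along x and y. Fixed, pale maple, 100 x 100 mm with sides along x and y, 13 mm high (all four alike); well in its middle, 8 mm deep, black rubber floor 5 mm above the counter, 16 mm wider than its bottle. Origin: centre of the underside, z up.
- flask_coaster: Coaster for the flask: oblong well, 48 mm along its x and 80 mm along its y. Fixed, pale maple, 100 x 100 mm with sides along x and y, 13 mm high (all four alike); well in its middle, 8 mm deep, black rubber floor 5 mm above the counter, 16 mm wider than its bottle. Origin: centre of the underside, z up.
- tumbler: Bystander: open clear glass tumbler, 68 mm across the rim, 85 mm high, loose, stands among the bottles. Origin: centre of the underside. The only other thing among the bottles and coasters that is not listed is a flat steel bottle opener, 8 mm thick.
- copper_cup: Bystander: open copper cup without handle, 72 mm across the rim, 80 mm high, loose, stands among the bottles. Origin: centre of the underside.
Not all that is in view belongs to the job. Leave any purple or red look-alike of the flask_coaster alone.

How it is judged:
By the outcome, as a careful person would: the job done as asked, in the order asked, and still so for the second after the job is handed in, with the robot touching nothing.
It also fails if it takes over 128 s, if anything falls off the work surface, if the arm or the gripper's body presses on something with over 40 N, if the wrist force passes 120 N, or if a joint passes its speed limit or range.

ROBOT

A 6-joint arm with a two-finger parallel gripper is mounted at the origin on the work surface. World frame = base frame: x ahead of the robot, y to its left, z up, the work surface at z = 0. Lengths are in m, angles in rad, forces in N, time in s.
With the tool pointing down it reaches from about 0.375 to 0.925 m from the base axis. Payload 5.7 kg.
Tool frame: the origin (TCP) lies on the centre line of the jaws, within the pads' length; the fingertips stand 19 mm ahead of it and the grasp point (between the pads) is the TCP; z points along the fingers, y is the line along which they close (so a half turn about z gives the same grasp; the last joint's range is limited). The gripper opens to 88 mm and grips with 3 to 60 N. Pads are 20 mm wide; open, the fingers measure 115 mm over their backs; the gripper's body (75 mm by 178 mm) begins 61 mm behind the grasp point.
Start: joints at [-1.461, 0.359, 1.51, -0, 1.272, -0.115], TCP at [0.134, -0.585, 0.242] pointing down, gripper open.
Joint ranges: [-2.97, 2.97], [-1.01, 2.36], [0.21, 2.38], [-0.96, 4.11], [0.2, 2.71], [-2.98, 2.98]. Speed limits (rad/s): [2.39, 2.39, 3.14, 3.14, 3.14, 3.14].

INTERFACE

Orientations are given as a unit quaternion [x, y, z, w].
In Python, from rig import bot gives the robot as it stands. Calls block until the motion is done:
- bot.reach(position, orientation): joint-space move of the TCP to a pose.
- bot.move_straight(position, rotation=None, max_speed=0.15): straight line of the TCP; rotation=None keeps the orientation; max_speed is the mean speed in m/s.
- bot.goto_joints(angles): joint-space move.
- bot.set_gripper(opening): finger opening in m; the grip force is fixed at half the most; returns when the fingers have stopped.
- bot.hold(seconds).
- bot.solve_ik(position, orientation): joint angles nearest the present ones, or None.
- bot.get_state(): the state.
- bot.capture(name): name is "scene" or "top" or "wrist"; returns the picture (480x640x3 uint8, red, green, blue); there is no depth.
- bot.get_calibration(name): a dict with "fov_y" (degrees; the focal length in pixels is half the picture's height over the tangent of half this angle, whatever the lens; pixels are square), "cx", "cy" (the principal point, pixels), "dist" ([k1, k2, p1, p2, k3] as OpenCV has them; the pictures are not rectified), "rvec" (rotation vector, rad) and "tvec" (3), from world to camera coordinates, as OpenCV has them. Camera axes: x right, y down, z forward; pixel columns grow to the right and rows downward; lengths in m; the calibration is good to about 2 mm. A picture is of the moment at which its call begins: read the wrist's pose just before it. get_calibration takes no time and is no camera call; for the wrist camera it gives the pose at the moment of the call.
A pose or a line that the arm cannot do raises bot.Unreachable and nothing moves.
- bot.sign_off(): hands the job in; it is judged then, once.
The state is a dict: "time": time; "qpos": joint angles; "qvel": joint speeds; "tau": joint torques, N m; "tool_pos": TCP position; "orientation": TCP orientation; "wrist_force": force on the tool from outside, world axes, zero at the start; "moment": the same for the moment, N m; "finger_gap": finger opening in m; "gripper_force": force on a finger pad.
Only numpy, scipy, OpenCV 4.12 (cv2) and the standard library are available. Lean on these libraries where they do the work, as an engineer would, in place of code of your own. Each camera call takes 0.05 s, during which the arm holds its last target. There are 200 camera calls.

## Working session

There is one attempt and no reset: what is moved stays moved. The work goes in short steps, each a Python script; the robot and the scene stay as the last script left them, time stands still between calls to the robot, and variables do not carry over. Pictures are saved under pics/ and viewed, at most 14 in all, crops included, and the job is handed in when it is done.

```bash
mkdir -p pics && ls
python3 - <<'E'
from rig import bot
import cv2
for n in("scene","top"):
    im=bot.capture(n); cv2.imwrite(f"pics/{n}0.png",im[:,:,::-1]); print(n,bot.get_calibration(n))
print(bot.get_state())
E
```

```text
pics
scene {'fov_y': 52.06594190953015, 'cx': 313.327200850988, 'cy': 247.082547781076, 'dist': array([-0.03080892,  0.        ,  0.        ,  0.        ,  0.        ]), 'rvec': array([ 0.68570953,  2.62662909, -1.10750932]), 'tvec': array([ 0.48175824, -0.14398198,  1.23374596])}
top {'fov_y': 42.80037176244952, 'cx': 323.9870024528712, 'cy': 234.16597047934417, 'dist': array([-0.03654077,  0.        ,  0.        ,  0.        ,  0.        ]), 'rvec': array([ 2.15917676, -2.11892097,  0.18371603]), 'tvec': array([-0.03033133,  0.52248106,  1.40377203])}
{'time': 0.1, 'qpos': array([-1.46112957e+00,  3.59401879e-01,  1.51129474e+00,  5.32531965e-07,
        1.27253529e+00, -1.15106813e-01]), 'qvel': array([ 6.17130467e-04, -2.86522638e-03, -1.16504786e-03, -5.10857568e-04,
       -7.90174182e-04, -1.91572103e-05]), 'tau': array([-8.90739884e-04, -5.16359067e+01, -2.71407419e+01,  6.76472951e-02,
        2.76110612e-02, -1.81398337e-05]), 'tool_pos': array([ 0.13365529, -0.58432074,  0.24092337]), 'orientation': array([ 9.93690925e-01,  1.12150232e-01,  2.48385085e-06, -8.19623870e-04]), 'wrist_force': array([-0.2487752 , -0.03543992,  0.01171121]), 'moment': array([ 0.00378529, -0.04241616,  0.0083968 ]), 'gripper_force': 0.0, 'finger_gap': 0.08763696364516842}
```

View pics/top0.png

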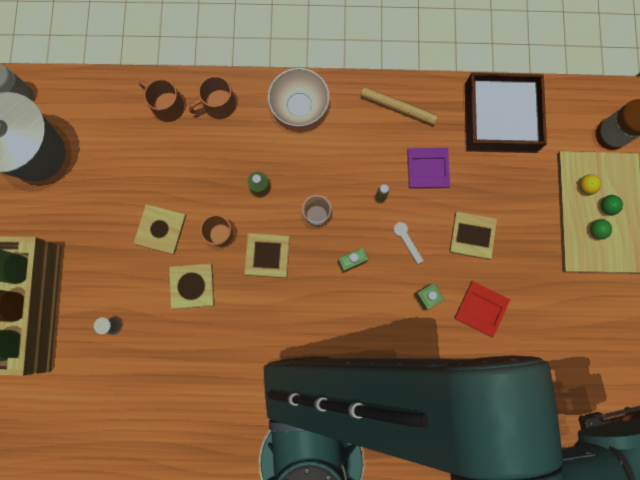

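View pics/scene0.png

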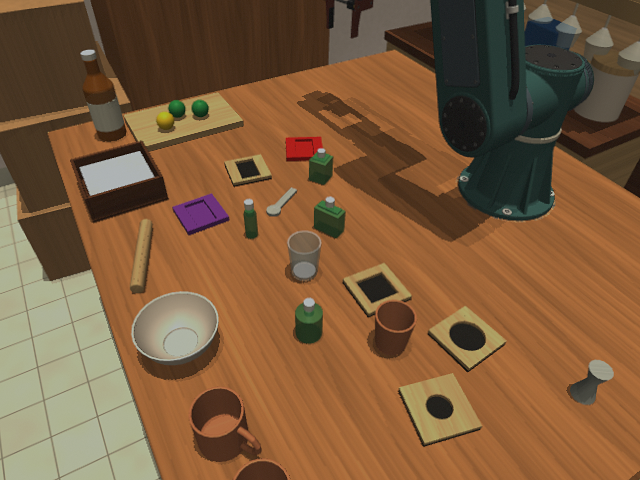

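The top view shows:
- **Bottles:** round (258,183), slim (382,192), flask (352,260), square (430,296).
- **Maple coasters:** slim (160,229), round (191,286), square (267,255), oblong (474,235).
- **Bystanders:** tumbler (317,210), cup (217,231), opener (408,242).

There are three candidates for flask_coaster: maple (474,235), purple (428,168) and red (483,308). Only the maple one fits the description. I'll measure everything and confirm this in a crop.

```bash
cat > h.py <<'E'
import numpy as np, cv2
from scipy.spatial.transform import Rotation as R
def cam(c):
    f=240/np.tan(np.radians(c["fov_y"]/2))
    return np.array([[f,0,c["cx"]],[0,f,c["cy"]],[0,0,1]]),c["dist"],cv2.Rodrigues(c["rvec"])[0],np.asarray(c["tvec"])
def rays(c,px):
    K,d,Rm,t=cam(c)
    u=cv2.undistortPoints(np.float64(px).reshape(-1,1,2),K,d)[:,0]
    return -Rm.T@t,np.c_[u,np.ones(len(u))]@Rm
def plane(c,px,z):
    o,r=rays(c,px); return o+r*((z-o[2])/r[:,2])[:,None]
def tri(c1,p1,c2,p2):
    o1,r1=rays(c1,[p1]);o2,r2=rays(c2,[p2]);a,b=r1[0],r2[0]
    s=np.linalg.lstsq(np.c_[a,-b],o2-o1,rcond=None)[0]
    A,B=o1+s[0]*a,o2+s[1]*b
    return (A+B)/2,np.linalg.norm(A-B)
def project(c,P):
    K,d,Rm,t=cam(c); return cv2.projectPoints(np.float64(P).reshape(-1,1,3),c["rvec"],t,K,d)[0][:,0]
def blob(mask,seed,rad):
    "contour of the largest blob of the mask within rad of the seed pixel"
    m=np.zeros(mask.shape,np.uint8); cv2.circle(m,tuple(int(v) for v in seed),rad,255,-1)
    m&=mask.astype(np.uint8)*255
    cs=cv2.findContours(m,cv2.RETR_EXTERNAL,cv2.CHAIN_APPROX_NONE)[0]
    return max(cs,key=cv2.contourArea)[:,0]
def cen(k):
    m=cv2.moments(k.reshape(-1,1,2)); return np.array([m["m10"],m["m01"]])/m["m00"]
def white(im): h=cv2.cvtColor(im,cv2.COLOR_RGB2HSV); return (h[...,1]<70)&(h[...,2]>110)
def green(im): h=cv2.cvtColor(im,cv2.COLOR_RGB2HSV); return (h[...,0]>38)&(h[...,0]<90)&(h[...,1]>70)
def maple(im): h=cv2.cvtColor(im,cv2.COLOR_RGB2HSV); return (h[...,0]>=17)&(h[...,0]<32)&(h[...,1]>50)&(h[...,2]>110)
def rect(P):
    (c,s,a)=cv2.minAreaRect(np.float32(P[:,:2]*1000)); return np.array(c)/1000,np.array(s),a
E
python3 - <<'E'
from rig import bot
from h import *
T,S=[cv2.imread(f"pics/{n}0.png")[:,:,::-1].copy() for n in("top","scene")]
ct,cs=bot.get_calibration("top"),bot.get_calibration("scene")
for n,p,q,h in[("round",(257,180),(309,303),.09),("slim",(383,188),(249,204),.096),("square",(432,295),(321,153),.084),("flask",(353,257),(330,202),.088)]:
    try:
        a=cen(blob(white(T),p,9)); b=cen(blob(white(S),q,10)); X,g=tri(ct,a,cs,b)
        k=blob(green(T),p,22); 
        print(n,a.round(1),b.round(1),X.round(4),"gap",g.round(4),"exp z",h-.006,"plane",plane(ct,[a],h-.003)[0,:2].round(4),"body",rect(plane(ct,k,.06)))
    except Exception as e: print(n,e)
for n,p in[("round",(191,286)),("slim",(160,229)),("square",(267,255)),("flask",(474,235))]:
    k=blob(maple(T),p,34); P=plane(ct,k,.013); m=T.max(2)<60
    w=blob(m,p,24); print(n,"coaster",rect(P),"well",rect(plane(ct,w,.005)))
big=cv2.resize(T[140:345,130:520],None,fx=2.05,fy=2.05,interpolation=cv2.INTER_CUBIC)
cv2.imwrite("pics/crop1.png",big[:,:,::-1])
W=bot.get_calibration("wrist"); K,d,Rm,t=cam(W); print("wrist cam",-Rm.T@t,Rm[2],W["fov_y"],bot.get_state()["tool_pos"])
E
```

```text
round [256.  178.1] [308.7 302. ] [0.6443 0.1404 0.0872] gap 0.0007 exp z 0.08399999999999999 plane [0.6446 0.1402] body (array([0.64349219, 0.13927023]), array([44.79613495, 43.37960434]), 27.948345184326172)
slim max() iterable argument is empty
square [432.1 295.1] [320.8 150.5] [ 0.3814 -0.2684  0.0806] gap 0.0003 exp z 0.078 plane [ 0.3812 -0.2682] body (array([ 0.38139914, -0.26675195]), array([44.11761856, 44.6278038 ]), 32.429962158203125)
flask [353.6 257.1] [329.9 199.3] [ 0.4641 -0.0884  0.0852] gap 0.0006 exp z 0.08199999999999999 plane [ 0.4643 -0.0886] body (array([ 0.46328613, -0.0880686 ]), array([30.97028351, 61.99998856]), 25.5400333404541)
round coaster (array([0.39749673, 0.29381522]), array([102.16907501, 102.03033447]), 5.746527671813965) well (array([0.39746811, 0.29516681]), array([57.42642212, 57.89343262]), 1.1631951332092285)
slim coaster (array([0.53413293, 0.37849603]), array([101.15821838, 101.91599274]), 76.51567840576172) well (array([0.53532269, 0.38043753]), array([36.66269302, 36.88372803]), 66.93067932128906)
square coaster (array([0.47529041, 0.11612628]), array([101.98092651, 101.82992554]), 87.28192138671875) well (array([0.47628433, 0.11638288]), array([56.03792953, 55.47652435]), 87.7164535522461)
flask coaster (array([ 0.53342432, -0.38259271]), array([101.41474915, 101.94934845]), 80.66619110107422) well (array([ 0.53498547, -0.38459213]), array([74.11056519, 41.58638   ]), 80.67173767089844)
wrist cam [ 0.20734423 -0.56742194  0.38466702] [-0.27128235 -0.06010774 -0.96062112] 70.69793569508818 [ 0.13365529 -0.58432074  0.24092337]
```

View pics/crop1.png

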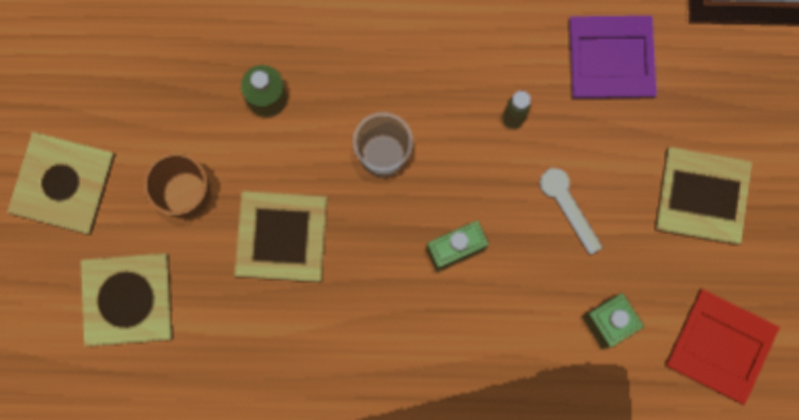

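The crop confirms it: only the right-hand maple coaster (474,235) has the oblong well. The purple (428,168) and red (483,308) ones are look-alikes. The square, large round and small round wells are at (267,255), (191,286) and (160,229). Coaster sizes come out at about 102 mm, bottle footprints match, and cap heights agree within 3 mm. I'll start with the round bottle.

```bash
cat > pp.py <<'E'
from rig import bot
from h import *
H=.20
def quat(phi):
    c,s=np.cos(phi),np.sin(phi); return R.from_matrix(np.array([[-s,c,0],[c,s,0],[0,0,-1]]).T).as_quat()
def fz(): bot.hold(.15); return bot.get_state()["wrist_force"][2]
def show(m): s=bot.get_state(); print(m,"t",round(s["time"],1),"tcp",s["tool_pos"].round(4),"gap",round(float(s["finger_gap"]),4),"F",s["wrist_force"].round(2),"q6",s["qpos"][5].round(2))
def pick(xy,phi,zg=.045):
    bot.move_straight([*xy,H],quat(phi),.2)
    bot.move_straight([*xy,zg],None,.12)
    bot.set_gripper(0.0); show("grip")
    bot.move_straight([*xy,H],None,.12); show("up")
def place(xy,phi,zg=.045):
    bot.move_straight([*xy,H],quat(phi),.2)
    bot.move_straight([*xy,zg+.015],None,.1)
    z=zg+.010; bot.move_straight([*xy,z],None,.03); f0=fz(); f=f0
    while z>zg+.001 and abs(f-f0)<1.5:
        z-=.001; bot.move_straight([*xy,z],None,.02); f=fz()
    print("down at",round(z,4),"f0",f0.round(2),"f",f.round(2)); show("down")
    bot.set_gripper(.086); bot.move_straight([*xy,H],None,.12); show("released")
E
python3 - <<'E'
from pp import *
bot.set_gripper(.088)
a=np.array([.6444,.1403]); b=np.array([.3975,.2938])
pick(a,np.arctan2(a[1],a[0])); place(b,np.arctan2(b[1],b[0]))
T=cv2.imread("pics/top0.png")[:,:,::-1].copy();S=cv2.imread("pics/scene0.png")[:,:,::-1].copy()
ct,cs=bot.get_calibration("top"),bot.get_calibration("scene")
p,q=cen(blob(white(T),(383,188),9)),cen(blob(white(S),(249,204),9)); print("slim",p,tri(ct,p,cs,q),plane(ct,[p],.093))
cv2.imwrite("pics/s1.png",bot.capture("scene")[:,:,::-1])
E
```

```text
grip t 7.0 tcp [0.6445 0.1403 0.0451] gap 0.0493 F [0.11 0.48 0.13] q6 -0.1
up t 8.5 tcp [0.6438 0.1402 0.199 ] gap 0.0495 F [ 0.83  0.41 -1.04] q6 -0.1
down at 0.049 f0 -0.92 f 12.49
down t 14.5 tcp [0.3976 0.2939 0.05  ] gap 0.0493 F [-2.14 -0.99 12.49] q6 -0.14
released t 16.6 tcp [0.397  0.2935 0.1993] gap 0.0856 F [ 0.78  0.43 -0.31] q6 -0.14
slim [383.86731392 188.13268608] (array([ 0.62515265, -0.156622  ,  0.09322044]), np.float64(0.00011385733840692552)) [[ 0.62525682 -0.15667626  0.093     ]]
```

View pics/s1.png

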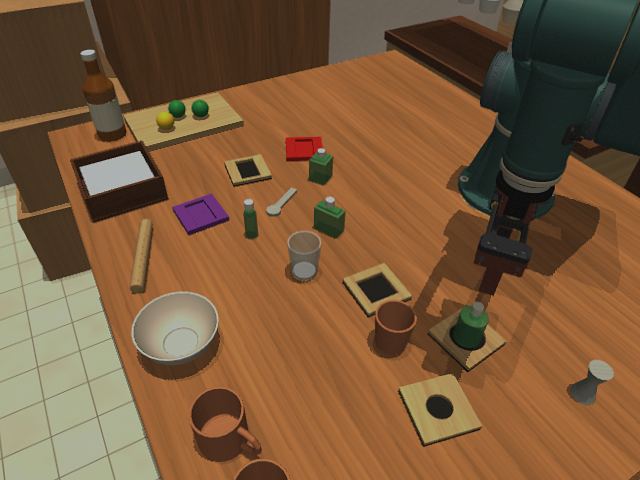

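The round bottle stands upright in the large round well at (470,325), and the descent stopped at the expected floor height. The slim bottle's cap triangulates to z 0.093, as expected. I'll use finer contact steps and place the slim and square bottles next.

```bash
sed -i 's/z-=.001; /z-=.0005; /; s/zg+.010; bot/zg+.007; bot/' pp.py
python3 - <<'E'
from pp import *
from math import radians as r
def chk(w):
    g=bot.get_state()["finger_gap"]; assert abs(g-w)<.003,g
a=np.array([.6252,-.1566]); b=np.array([.5341,.3785])
pick(a,np.arctan2(a[1],a[0])); chk(.028); place(b,np.arctan2(b[1],b[0]))
pick(np.array([.3813,-.2681]),r(-57.6)); chk(.046); place(np.array([.4753,.1161]),r(-2.7))
cv2.imwrite("pics/s2.png",bot.capture("scene")[:,:,::-1])
E
```

```text
grip t 21.7 tcp [ 0.6252 -0.1566  0.045 ] gap 0.0275 F [-0.2  -0.93 -0.25] q6 -0.11
up t 23.2 tcp [ 0.6246 -0.1564  0.1991] gap 0.0271 F [-0.11 -0.44 -0.7 ] q6 -0.11
down at 0.0495 f0 -0.65 f 5.05
down t 30.2 tcp [0.5341 0.3785 0.0499] gap 0.0275 F [-1.04 -0.32  5.05] q6 -0.11
released t 32.6 tcp [0.5336 0.3782 0.1991] gap 0.0861 F [-0.56  0.31 -0.2 ] q6 -0.11
grip t 38.2 tcp [ 0.3813 -0.2681  0.045 ] gap 0.0457 F [-0.12  0.52  0.52] q6 0.24
up t 39.6 tcp [ 0.3809 -0.2677  0.1993] gap 0.0457 F [ 0.4   0.64 -1.7 ] q6 0.24
down at 0.0495 f0 -0.92 f 6.05
down t 45.9 tcp [0.4754 0.1161 0.0501] gap 0.0456 F [-1.05  0.7   6.05] q6 0.15
released t 48.1 tcp [0.4748 0.116  0.1993] gap 0.0862 F [-0.06  0.77  0.69] q6 0.15
```

View pics/s2.png

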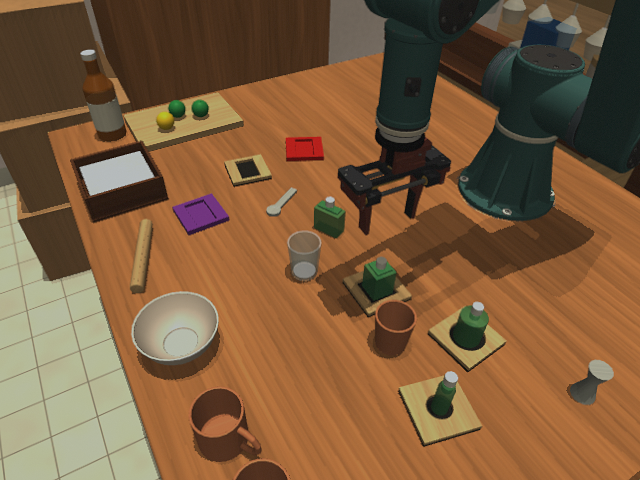

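The slim bottle (443,397) and square bottle (379,277) stand upright in their wells, and nothing else has moved. The flask is next.

Run:
```python
from pp import *
from math import radians as r
pick(np.array([.4642,-.0885]),r(25.5)); g=bot.get_state()["finger_gap"]; assert abs(g-.032)<.003,g
place(np.array([.5334,-.3826]),r(-9.33))
bot.move_straight([.3,-.5,.24],None,.2)
T,S=bot.capture("top"),bot.capture("scene")
ct,cs=bot.get_calibration("top"),bot.get_calibration("scene")
for n,xy,h in[("round",(.3975,.2938),.09),("slim",(.5341,.3785),.096),("square",(.4753,.1161),.084),("flask",(.5334,-.3826),.088)]:
    P=[*xy,h]
    try:
        p,q=project(ct,P)[0],project(cs,P)[0]
        X,g=tri(ct,cen(blob(white(T),p,9)),cs,cen(blob(white(S),q,10))); print(n,X.round(4),"want",P)
    except Exception as e: print(n,e)
c=np.vstack([cv2.resize(T[140:345,130:520],(790,415),interpolation=cv2.INTER_CUBIC)])
cv2.imwrite("pics/t3.png",c[:,:,::-1]); cv2.imwrite("pics/s3.png",S[:,:,::-1])
```

```text
grip t 51.6 tcp [ 0.4643 -0.0885  0.045 ] gap 0.032 F [-0.25  0.93  0.12] q6 -0.78
up t 53.0 tcp [ 0.4637 -0.0883  0.1994] gap 0.0322 F [-0.01  0.44 -0.72] q6 -0.78
down at 0.0495 f0 -1.2 f 5.27
down t 58.8 tcp [ 0.5335 -0.3827  0.05  ] gap 0.0318 F [-0.5   0.81  5.27] q6 -0.56
released t 61.2 tcp [ 0.5329 -0.3822  0.199 ] gap 0.0859 F [ 0.09  0.23 -0.09] q6 -0.56
round [0.3962 0.2937 0.093 ] want [0.3975, 0.2938, 0.09]
slim [0.5319 0.3793 0.0982] want [0.5341, 0.3785, 0.096]
square [0.474  0.117  0.0863] want [0.4753, 0.1161, 0.084]
flask [ 0.5324 -0.3846  0.0898] want [0.5334, -0.3826, 0.088]
```

View pics/t3.png

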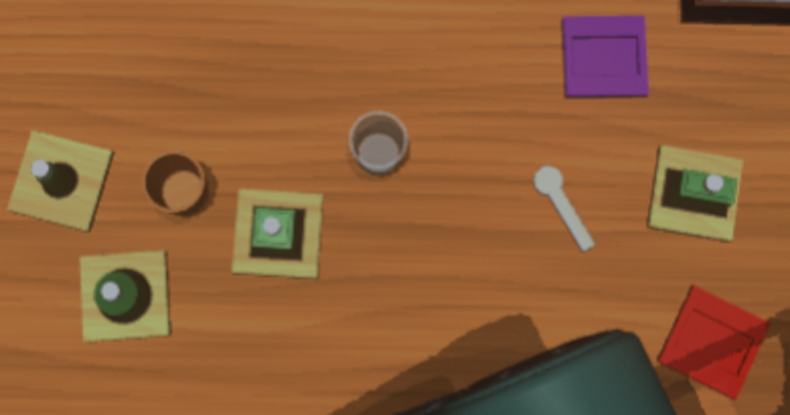

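View pics/s3.png

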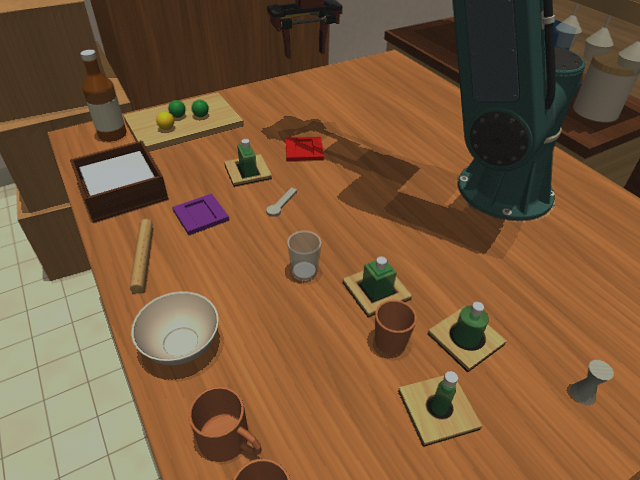

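All four bottles stand in their matching wells, with caps within about 2.5 mm of the targets and at the right height. The tumbler and cup haven't moved, and the arm is clear. Handing in.

```bash
python3 -c "
from rig import bot
print(bot.sign_off())"
```

```text
the job is handed in; nothing more can be done
None
```

All four bottles stand upright in their matching maple coasters, the tumbler and copper cup are where they were, and the job was handed in after about 65 s of the 128 s allowed.

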